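# Clamp the blue canister's lid with its wire bail

## Robot

A 6-joint arm with a two-finger parallel gripper is mounted at the origin on a cart in front of the work surface, level with it; the furniture and walls round the work are solid. World frame = base frame: x ahead of the robot, y to its left, z up, the work surface at z = 0. Lengths are in mm, angles in rad, forces in N, time in s.
With the tool pointing down it reaches from about 325 to 875 mm from the base axis. Payload 4.4 kg.
Tool frame: the origin (TCP) lies on the centre line of the jaws, within the pads' length; the fingertips stand ahead of it and the grasp point (between the pads) lies 6 mm ahead of it (ctrl.tcp_to_tips is the z of the fingertips in the tool frame, in mm); z points along the fingers, y is the line along which they close (so a half turn about z gives the same grasp; the last joint's range is limited). The gripper opens to 85 mm and grips with 20 to 120 N. Pads are 22 mm wide; open, the fingers measure 114 mm over their backs; the gripper's body (76 mm by 85 mm) begins 54 mm behind the grasp point. The pads swing forward as they close: fully open they stand 13 mm farther back than shut.
Start: joints at [1.135, 0.207, 1.542, -0, 1.393, -0.15], TCP at [161.565, 551.837, 233.982] pointing down, gripper open.
Joint ranges: [-2.73, 2.73], [-0.86, 2.22], [0.23, 2.46], [-1.11, 4.25], [0.08, 2.63], [-2.82, 2.82]. Speed limits (rad/s): [2.79, 2.79, 3.14, 3.14, 3.14, 3.14].

## Interface

Orientations are given as a 3x3 rotation matrix whose columns are the frame's x, y, z axes.
In Python, from plant import ctrl, sensors, optics gives the robot as it stands. Calls block until the motion is done:
- ctrl.move_ptp(position, orientation): joint-space move of the TCP to a pose.
- ctrl.move_l(position, rot=None, vel=150, threshold=None): straight line of the TCP; rot=None keeps the orientation; vel is the mean speed in mm/s. With threshold (N) it stops when the force on the tool has changed by that much, and returns True; else False.
- ctrl.set_joints(angles): joint-space move.
- ctrl.gripper_to(opening, force=None): finger opening in mm; force is the grip in N (None keeps the last); returns when the fingers have stopped.
- ctrl.hold(seconds).
- ctrl.solve_ik(position, orientation): joint angles nearest the present ones, or None.
- sensors.read_state(): the state.
- optics.grab_frame(name): name is "side" or "top"; returns (picture, depth): 400x640x3 uint8, red, green, blue; 400x640 float32, mm along the optical axis (not along the pixel's ray), 0 where there is no reading.
- optics.camera_params(name): a dict with "mtx" (3x3 intrinsics, pixels), "k1" (the pictures are not rectified: a ray, as slopes to the right and down, at radius r is drawn at 1 + k1 r^2 times it, then the intrinsics apply), "R" (3x3) and "t" (3): a world point X has camera coordinates R X + t. Camera axes: x right, y down, z forward; pixel columns grow to the right and rows downward; lengths in mm; the calibration is good to about 2 mm. A picture is of the moment at which its call begins. camera_params takes no time and is no camera call.
A pose or a line that the arm cannot do raises ctrl.MotionError and nothing moves.
- ctrl.finish_job(): hands the job in; it is judged then, once.
The state is a dict: "t": time; "q": joint angles; "qvel": joint speeds; "tau": joint torques, N m; "eef_pos": TCP position; "eef_rot": TCP orientation; "force": force on the tool from outside, world axes, zero at the start; "wrist_torque": the same for the moment, N m; "grip_width": finger opening in mm; "grasp_force": force on a finger pad.
Only numpy, scipy, OpenCV 4.12 (cv2) and the standard library are available. Lean on these libraries where they do the work, as an engineer would, in place of code of your own. Each camera call takes 0.05 s, during which the arm holds its last target. There are 200 camera calls.

## Task

Seal the clear sample canister with the blue lid: swing its wire bail up and over the lid, past the cam ears' dead centre, until it snaps fully home against its stop and stays clamped, then let go. The canister with the orange lid is still being filled, so leave its bail open as it is.

Things in the scene. Friction and masses are not known exactly. Their poses are not given: they have to be found in the camera images.
- blue_canister: Clear jar (80 mm wide, vials inside) on a rubber foot 100 mm wide stuck to the bench; flat blue lid 88 mm wide, top 95 mm up, already on. Origin: centre of the foot's underside, z up. Bail hinge axis: parallel to own y, 79 mm above the origin; the bail lies open on the -x side and swings over to +x. Two steel cam ears on the lid at y = +-34 mm, 120 mm up, 44 mm long in x; free between y = +-30 mm.
- blue_grip (a point): Centre of the blue round grip on the crossbar of the bail: 14 mm thick, 46 mm long along the canister's y, 78 mm from the hinge axis. 5 mm wire; arms at y = +-50 mm to 40 mm from the hinge, then in to y = +-28 mm and on to the grip, so the loop below the grip is open, 50 mm wide. Clamped, the grip is 155 mm above the bench, 19 mm to +x of the canister's centre.
- blue_bail (a joint): Angle of the blue canister's bail, rad. 0: points to the canister's -x side, 30 degrees above level; grows as it swings up and over. Starts at 0.05 to 0.40; stays where left while open (about 1 N at the grip). From about 0.6 it squeezes the lid down and springs back if let go, needing 5 to 7 N at the grip. Dead centre (upright) 1.05; from about 1.15 it snaps on by itself to the stop at 1.33 and stays.
- orange_grip (a point): Centre of the same grip, orange, on the open bail of a like canister with an orange lid and orange grip. To be left where it is.

How it is judged:
By the outcome, as a careful person would: the job done as asked, in the order asked, and still so for the second after the job is handed in, with the robot touching nothing.
It also fails if it takes over 29 s, if anything falls off the work surface, if the arm or the gripper's body presses on something with over 40 N, if the wrist force passes 120 N, or if a joint passes its speed limit or range.

## Working session

There is one attempt and no reset: what is moved stays moved. The work goes in short steps, each a Python script; the robot and the scene stay as the last script left them, time stands still between calls to the robot, and variables do not carry over. Pictures are saved under pics/ and viewed, at most 11 in all, crops included, and the job is handed in when it is done.

```bash
ls; mkdir -p pics; python3 - <<'E'
from plant import ctrl, sensors, optics
import cv2, numpy as np
for n in("side","top"):
    p,d=optics.grab_frame(n); cv2.imwrite(f"pics/{n}0.png",p[:,:,::-1]); np.save(f"pics/{n}0.npy",d)
    c=optics.camera_params(n); print(n,c)
print(ctrl.tcp_to_tips, sensors.read_state()["t"])
E
```

```text
pics
side {'mtx': array([[363.6825254 ,   0.        , 320.19950669],
       [  0.        , 363.6825254 , 195.35763084],
       [  0.        ,   0.        ,   1.        ]]), 'k1': -0.06781555650273761, 'R': array([[ 0.89958629, -0.43630939,  0.01945811],
       [-0.24347892, -0.53799743, -0.80701721],
       [ 0.3625776 ,  0.72124398, -0.59020725]]), 't': array([-486.10142664,  200.37794439,  802.47622726])}
top {'mtx': array([[372.38663633,   0.        , 319.42734524],
       [  0.        , 372.38663633, 199.24804137],
       [  0.        ,   0.        ,   1.        ]]), 'k1': -0.07159664018831247, 'R': array([[ 0.00345096, -0.99999106,  0.00244458],
       [-0.99776625, -0.00360635, -0.06670467],
       [ 0.06671289, -0.00220893, -0.99776977]]), 't': array([-22.61270225, 551.17398629, 952.3999245 ])}
25.0 0.1
```

View pics/side0.png

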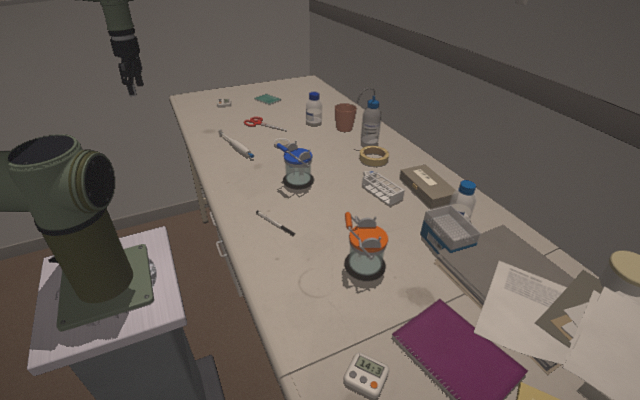

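View pics/top0.png

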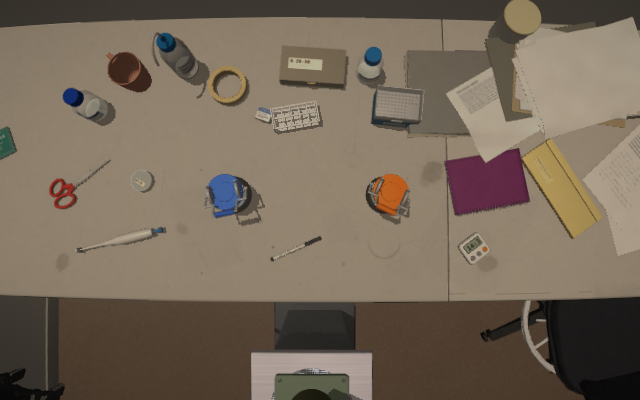

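The blue canister is at about (228,195) in the top view and (298,165) in the side view. The orange one is at (388,195) in the top view. I'll enlarge the blue one.

```bash
python3 - <<'E'
import cv2, numpy as np
t=cv2.imread("pics/top0.png")[160:235,190:270]; s=cv2.imread("pics/side0.png")[130:205,260:340]
f=lambda a:cv2.resize(a,None,fx=7,fy=7,interpolation=cv2.INTER_CUBIC)
cv2.imwrite("pics/t1.png",cv2.convertScaleAbs(f(t),alpha=1.4)); cv2.imwrite("pics/s1.png",cv2.convertScaleAbs(f(s),alpha=1.4))
d=np.load("pics/top0.npy"); print(d[172:222:3,200:260:4].astype(int))
E
```

```text
[[992 993 992 995 991 992 993 995 991 996 995 995 995 993 994]
 [995 992 991 994 992 897 899 898 993 994 994 993 993 994 989]
 [995 994 995 991 896 897 896 899 897 988 986 992 990 994 992]
 [991 995 991 898 897 895 899 897 895 882 985 987 993 988 996]
 [991 991 989 897 895 898 892 894 897 873 899 988 989 989 989]
 [992 990 874 894 893 896 896 896 895 871 895 908 984 989 988]
 [989 992 875 895 894 892 893 894 895 872 896 909 982 991 988]
 [990 990 870 895 892 890 895 892 891 875 894 943 987 990 987]
 [990 988 870 891 895 893 893 894 892 890 890 945 983 990 990]
 [987 990 877 888 896 890 891 893 896 892 873 881 983 989 989]
 [985 988 991 883 895 893 894 893 893 869 926 968 982 988 994]
 [987 881 986 878 895 892 891 892 895 864 953 981 986 986 986]
 [985 987 990 987 988 891 892 892 901 855 983 982 984 985 988]
 [989 987 987 984 988 847 846 845 844 850 980 983 987 987 985]
 [987 986 987 852 844 841 845 845 848 987 988 987 984 989 986]
 [986 984 985 984 844 852 983 988 987 985 987 988 983 986 985]
 [985 985 981 984 986 985 985 985 986 987 985 988 987 987 985]]
```

View pics/t1.png

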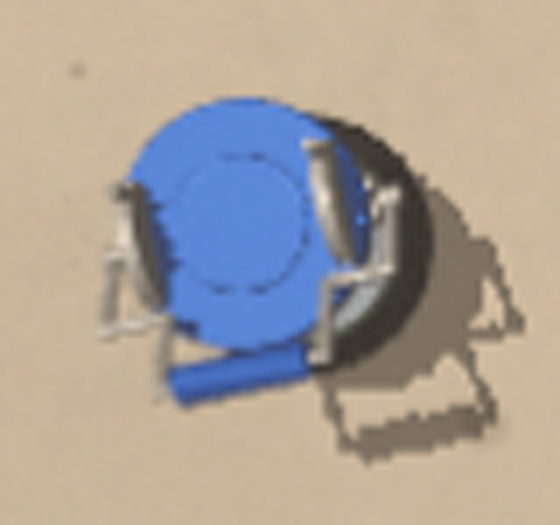

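View pics/s1.png

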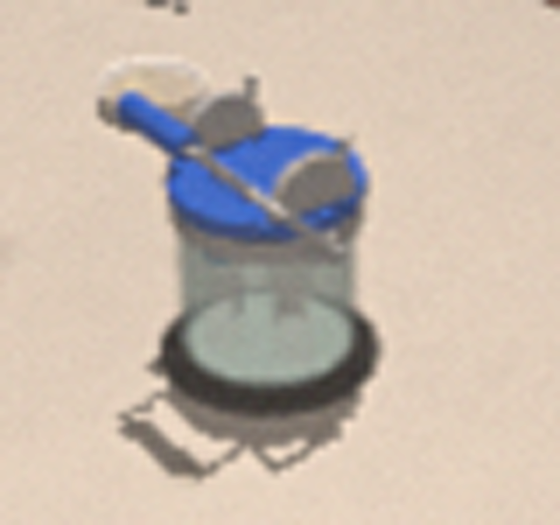

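The top crop shows the bail open toward the robot: the grip runs from (214.6,215.3) to (234,211.4), and the lid is centred at about (225.3,191.9). The ears have a clear gap between them. The plan is to push the grip over with closed fingers.

```bash
cat > h.py <<'E'
import numpy as np, cv2
from plant import ctrl, sensors, optics
def ray(name,u,v):
    c=optics.camera_params(name)
    x,y=cv2.undistortPoints(np.array([[[u,v]]],float),c["mtx"],np.array([c["k1"],0,0,0]))[0,0]
    return -c["R"].T@c["t"], c["R"].T@np.array([x,y,1.])
def at_z(name,u,v,z):
    o,r=ray(name,u,v); return o+r*(z-o[2])/r[2]
def two(uv1,uv2):   # triangulate top, side
    o1,r1=ray("top",*uv1); o2,r2=ray("side",*uv2)
    s=np.linalg.lstsq(np.c_[r1,-r2],o2-o1,rcond=None)[0]
    a,b=o1+s[0]*r1,o2+s[1]*r2; return (a+b)/2, np.linalg.norm(a-b)
E
python3 - <<'E'
from h import *
T=lambda a,b:(190+a/7-.43,160+b/7-.43); S=lambda a,b:(260+a/7-.43,130+b/7-.43)
l=at_z("top",*T(247,223),95); print("lid",l, "side",at_z("side",*S(267,180),95))
print("foot side", at_z("side",*S(270,352),15))
gl,gr=two(T(174,388),S(126,104)),two(T(308,360),S(190,138)); print(gl,gr)
g=(gl[0]+gr[0])/2; d=gl[0]-gr[0]; print("grip",g,"len",np.linalg.norm(d),"yaw",np.arctan2(-d[0],d[1]), "yaw lid-grip",np.arctan2(*(l-g)[[1,0]]))
# ears: centres in top view
a=at_z("top",*T(143,250),122);b=at_z("top",*T(332,203),122);d=a-b;print("ears",a,b,(a+b)/2,np.linalg.norm(d),np.arctan2(-d[0],d[1]))
E
```

```text
lid [564.22885135 207.88269691  95.        ] side [560.36189369 200.72648684  95.        ]
foot side [555.12000727 188.34332665  15.        ]
(array([505.96852257, 221.39186344, 133.56501387]), np.float64(0.7805109784787402)) (array([516.01069094, 175.73309074, 138.18789229]), np.float64(0.9048405474292865))
grip [510.98960676 198.56247709 135.87645308] len 46.978076534348205 yaw 0.21649261264823902 yaw lid-grip 0.17330675620809236
ears [552.70657083 235.98404248 122.        ] [568.66997114 172.52718065 122.        ] [560.68827098 204.25561156 122.        ] 65.43396261131058 0.24644920650871682
```

```bash
cat >> h.py <<'E'
C=np.array([562,206.5,0.]); yaw=0.22
ex=np.array([np.cos(yaw),np.sin(yaw),0]); ey=np.array([-np.sin(yaw),np.cos(yaw),0]); ez=np.array([0,0,1.])
Rt=np.c_[-ex,ey,-ez]
q=sensors.read_state
def tcp(a,off):  # TCP with finger side `off` mm behind the grip's axis at bail angle a, tips 13 below axis
    th=np.pi/6+a
    return C+ex*(-78*np.cos(th)-off)+ez*(79+78*np.sin(th)+ctrl.tcp_to_tips-13)
E
python3 - <<'E'
from h import *
for s in(1,-1):
    R=Rt*np.array([s,s,1]); j=ctrl.solve_ik(tcp(.3,60)+[0,0,90],R); print(s,j)
    if j is not None and (s==1 or abs(j[5])<abs(best[0])): best=(j[5],R)
R=best[1]; np.save("R.npy",R)
ctrl.gripper_to(0,60)
ctrl.move_ptp(tcp(.3,50)+[0,0,80],R)
ctrl.move_l(tcp(.3,50))
hit=ctrl.move_l(tcp(.3,12),vel=40,threshold=3)
s=q(); print(hit,s["eef_pos"],(s["eef_pos"]-C)@ex,s["force"],s["t"],ctrl.tcp_to_tips,s["grip_width"])
p,d=optics.grab_frame("side"); cv2.imwrite("pics/s2.png",cv2.resize(p[70:220,220:380,::-1],None,fx=5,fy=5)[:600])
p,d=optics.grab_frame("top"); cv2.imwrite("pics/t2.png",cv2.resize(p[150:250,170:290,::-1],None,fx=5,fy=5))
E
```

```text
1 [ 2.04741891e-01  1.35575046e-02  1.74592196e+00 -4.44089210e-16
  1.38211319e+00 -1.58605444e+00]
-1 [ 2.04741891e-01  1.35575046e-02  1.74592196e+00 -4.44089210e-16
  1.38211319e+00  1.55553822e+00]
False [498.23019192 192.26623537 148.06689129] -65.3390221367323 [-0.44492668 -0.07731136  0.08479449] 4.3833 25.0 -0.05728261026447548
```

View pics/s2.png

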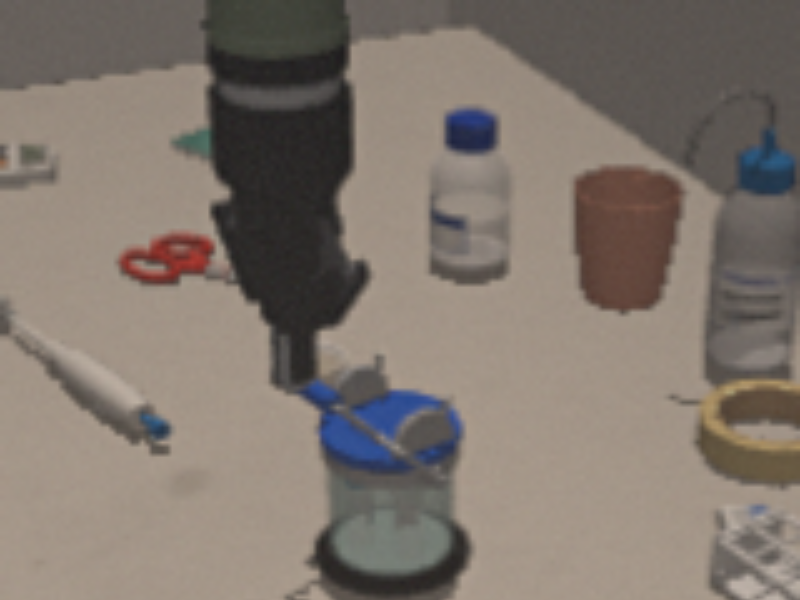

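The fingertips at crop (290,385) sit just behind the blue grip at (322,393), with its middle in front of them. Next I push along the arc.

```bash
python3 - <<'E'
from h import *
for a in np.arange(.4,1.0,.1):
    hit=ctrl.move_l(tcp(a,12),vel=60,threshold=30); s=q(); f=s["force"]
    print(round(a,2),hit,[round(f@e,1) for e in(ex,ey,ez)],round(s["t"],2))
    if hit: break
p,d=optics.grab_frame("side"); cv2.imwrite("pics/s3.png",cv2.resize(p[70:220,220:380,::-1],None,fx=5,fy=5)[:600])
E
```

```text
0.4 False [np.float64(0.5), np.float64(0.2), np.float64(-0.7)] 4.77
0.5 False [np.float64(0.3), np.float64(-0.6), np.float64(-1.1)] 5.05
0.6 False [np.float64(0.3), np.float64(-0.1), np.float64(-0.3)] 5.33
0.7 False [np.float64(-0.5), np.float64(-0.2), np.float64(-0.5)] 5.62
0.8 False [np.float64(0.6), np.float64(-0.1), np.float64(0.3)] 5.9
0.9 False [np.float64(-0.5), np.float64(-0.8), np.float64(0.2)] 6.18
```

View pics/s3.png

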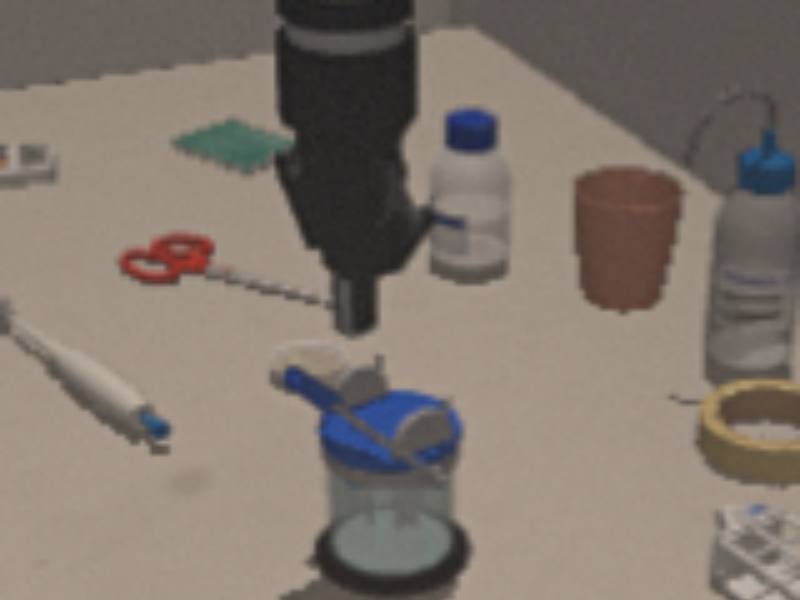

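The bail has not moved: the grip is still at crop (310,388), and the tips, at (355,330), passed over it. I'll check where the fingertips actually are.

```bash
python3 - <<'E'
from h import *
def proj(n,X):
    c=optics.camera_params(n); return cv2.projectPoints(np.array([X],float),cv2.Rodrigues(c["R"])[0],c["t"],c["mtx"],np.array([c["k1"],0,0,0]))[0][0,0]
s=q(); P=s["eef_pos"]; print(P,s["eef_rot"].round(2).tolist())
for dz in(-25,-15,-6,0): print(dz,proj("side",P+[0,0,dz]),(proj("side",P+[0,0,dz])-[220,70])*5)
print("contact pose tip",(proj("side",tcp(.3,12)-[0,0,25])-[220,70])*5,(proj("side",C+[0,0,95])-[220,70])*5)
p,d=optics.grab_frame("side"); print(d[115:140:2,280:304:2].astype(int))
c=optics.camera_params("side");print((c["R"]@(P-[0,0,20])+c["t"])[2])
# camera-based tip depth -> world
o,r=ray("side",291,134); 
print(o+r*np.median(d[126:135,289:293]))
E
```

```text
[539.2688156  201.39654718 168.16451101] [[0.98, 0.22, -0.0], [0.22, -0.98, -0.0], [-0.0, 0.0, -1.0]]
-25 [290.69142205 142.28177254] [353.45711025 361.40886269]
-15 [290.5983171  139.21181749] [352.99158549 346.05908745]
-6 [290.51390834 136.42072621] [352.56954169 332.10363104]
0 [290.45731118 134.54502941] [352.28655592 322.72514704]
contact pose tip [294.93444855 412.41963684] [387.32863218 421.50596042]
[[1026 1020 1001  991  983  996  997  997  965  952  948  954]
 [1033 1021 1010 1006  988  991  995 1002  963  957  959  965]
 [1528 1027 1014 1007 1002  995 1021  975  966  967  976  981]
 [1510 1515 1021 1014 1005  997  988  979  974  975  990 1523]
 [1500 1504 1501 1014 1007 1004  992  980  995 1000 1002 1506]
 [1482 1483 1485 1021 1009 1011  991  990 1488 1488 1493 1488]
 [1468 1470 1469 1031 1019 1017 1014 1019 1469 1471 1472 1470]
 [1453 1442 1440 1028 1019 1021 1021 1026 1455 1463 1467 1461]
 [1437 1438 1439 1034 1024 1025 1022 1026 1446 1442 1440 1446]
 [1421 1431    0 1427 1029 1025 1025 1032 1428 1430 1429 1429]
 [1410 1414 1414 1413 1033 1030 1028 1037 1414 1418 1416 1416]
 [1397 1403 1400 1402 1398 1037 1399 1398 1395 1402 1406 1403]
 [1357 1357 1362 1359 1392 1385 1389 1388 1385 1385 1388 1391]]
1055.8113002992309
[533.87411424 183.19877205 179.32966837]
```

View pics/t2.png

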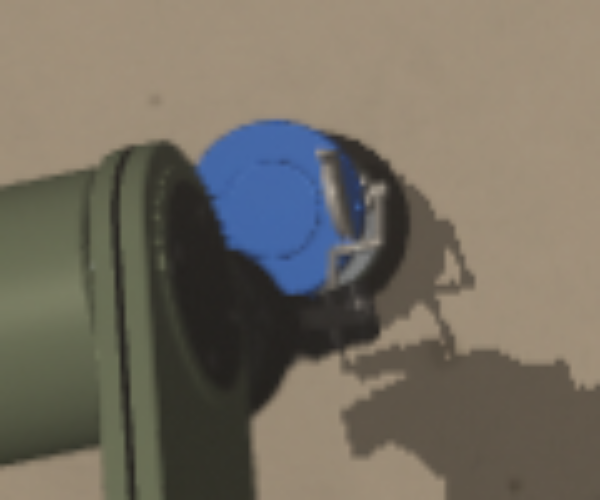

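The tips appear about 25 mm higher than the documented geometry says. I'll calibrate with one gentle touch on the bench in front of the canister.

```bash
python3 - <<'E'
from h import *
P=q()["eef_pos"]
ctrl.move_l(P+[0,0,20],vel=150)
B=tcp(.3,85); B[2]=190; ctrl.move_l(B,vel=200)
B[2]=50; ctrl.move_l(B,vel=200,threshold=6)
B[2]=-5; hit=ctrl.move_l(B,vel=30,threshold=4)
s=q(); print(hit,s["eef_pos"],s["force"],s["t"],s["wrist_torque"])
p,d=optics.grab_frame("side"); cv2.imwrite("pics/s4.png",cv2.resize(p[70:220,220:380,::-1],None,fx=5,fy=5)[:600])
E
```

```text
True [427.29321072 176.37597313   2.82244517] [-1.15350654  0.44884473  4.70235818] 9.55 [-0.05344065  0.15696913  0.018256  ]
```

View pics/s4.png

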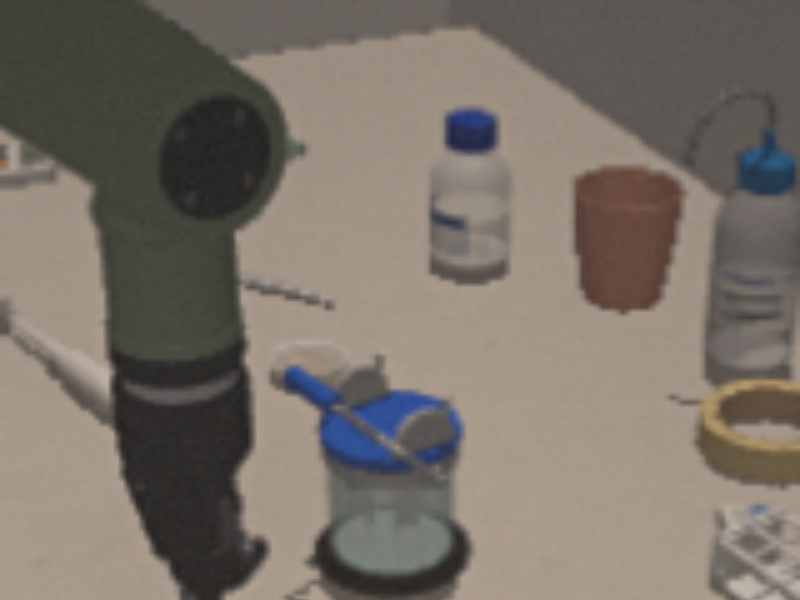

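Touch calibration: the tips are only about 3 mm ahead of the reported TCP. I'll correct for that and retry the push.

```bash
sed -i 's/ctrl.tcp_to_tips-13/3-13/' h.py; python3 - <<'E'
from h import *
P=q()["eef_pos"]; ctrl.move_l([P[0],P[1],tcp(.3,0)[2]],vel=200)
ctrl.move_l(tcp(.3,40),vel=150)
hit=ctrl.move_l(tcp(.3,14),vel=60,threshold=25)
s=q(); f=s["force"]; print(hit,[round(f@e,1) for e in(ex,ey,ez)])
for a in np.arange(.4,.85,.1):
    hit=ctrl.move_l(tcp(a,14),vel=60,threshold=25); s=q(); f=s["force"]
    print(round(a,2),hit,[round(f@e,1) for e in(ex,ey,ez)],round(s["t"],2))
    if hit: break
p,d=optics.grab_frame("side"); cv2.imwrite("pics/s5.png",cv2.resize(p[70:220,220:380,::-1],None,fx=5,fy=5)[:600])
E
```

```text
False [np.float64(-5.4), np.float64(-0.3), np.float64(4.6)]
0.4 False [np.float64(-2.0), np.float64(0.1), np.float64(2.2)] 11.68
0.5 False [np.float64(-0.0), np.float64(-0.4), np.float64(0.3)] 11.97
0.6 False [np.float64(-0.0), np.float64(0.4), np.float64(-0.1)] 12.25
0.7 False [np.float64(-3.3), np.float64(0.4), np.float64(2.1)] 12.53
0.8 False [np.float64(-3.4), np.float64(0.1), np.float64(3.3)] 12.82
```

View pics/s5.png

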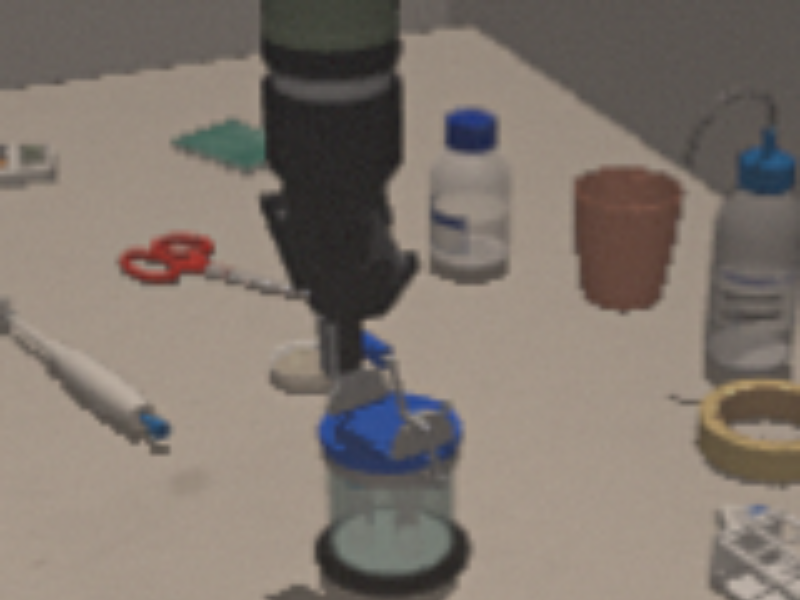

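The grip, at (375,348), is now riding ahead of the fingers and nearly upright. I'll carry on over dead centre.

```bash
python3 - <<'E'
from h import *
for a in (.9,1.0,1.1,1.2,1.28):
    hit=ctrl.move_l(tcp(a,14),vel=60,threshold=30); s=q(); f=s["force"]
    print(a,hit,[round(f@e,1) for e in(ex,ey,ez)],round(s["t"],2))
    if hit: break
ctrl.move_l(q()["eef_pos"]-ex*15,vel=100)
ctrl.move_l(q()["eef_pos"]-ex*35+[0,0,90],vel=200)
P=q()["eef_pos"]; ctrl.move_l(P-ex*80+[0,0,20],vel=200)
print(q()["t"])
p,d=optics.grab_frame("side"); cv2.imwrite("pics/s6.png",cv2.resize(p[70:220,220:380,::-1],None,fx=5,fy=5)[:600])
p,d=optics.grab_frame("top"); cv2.imwrite("pics/t6.png",cv2.resize(p[150:250,170:290,::-1],None,fx=5,fy=5))
E
```

```text
0.9 False [np.float64(-0.5), np.float64(-0.9), np.float64(-0.2)] 13.15
1.0 False [np.float64(0.1), np.float64(0.3), np.float64(-0.2)] 13.43
1.1 False [np.float64(0.3), np.float64(-0.5), np.float64(0.1)] 13.72
1.2 False [np.float64(0.1), np.float64(-0.3), np.float64(0.6)] 14.0
1.28 False [np.float64(-0.3), np.float64(0.3), np.float64(-0.5)] 14.25
15.7417
```

View pics/s6.png

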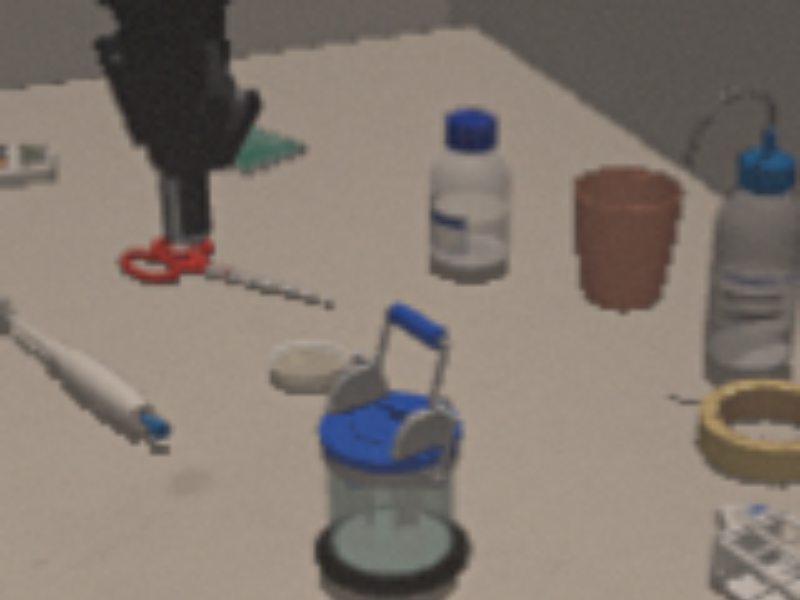

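The bail stands upright, with the grip at crop (418,324). I'll compare that with the expected clamped position.

```bash
python3 - <<'E'
from h import *
def proj(n,X):
    c=optics.camera_params(n); return cv2.projectPoints(np.array([X],float),cv2.Rodrigues(c["R"])[0],c["t"],c["mtx"],np.array([c["k1"],0,0,0]))[0][0,0]
for a in(.8,1.05,1.2,1.33):
    th=np.pi/6+a; g=C+ex*-78*np.cos(th)+ez*(79+78*np.sin(th)); print(a,(proj("side",g)-[220,70])*5,(proj("top",g)-[170,150])*5)
# measured blue grip in depth, top view: blue pixels higher than the lid
p,d=optics.grab_frame("top"); p=p.astype(int)
m=(p[:,:,2]>p[:,:,0]*1.5)&(d>815)&(d<860); m[:,:195]=0; m[:,265:]=0
v,u=np.nonzero(m); print(len(u),(u.mean()-170)*5,(v.mean()-150)*5, np.median(d[m]))
g=at_z("top",u.mean(),v.mean(),155); print((g-C)@ex,(g-C)@ey)
E
```

```text
0.8 [358.87828133 341.78554065] [252.4583591  241.72911468]
1.05 [385.89228922 329.08961695] [242.70862592 199.53882793]
1.2 [402.0404044  325.11352636] [238.23080577 174.57344846]
1.33 [415.61517142 323.93862557] [235.30387832 153.82902704]
122 228.07377049180332 149.59016393442624 832.27814
24.179940298449687 2.5795157848509627
```

View pics/t6.png

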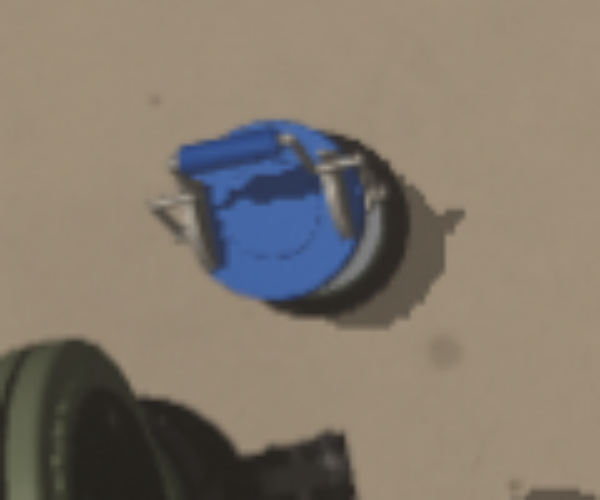

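Both views agree with 1.33 rad, the stop: the grip is at (228,150) in the top crop and (418,324) in the side crop. The arm is clear of everything.

```bash
python3 -c "
from plant import ctrl
print(ctrl.finish_job())"
```

```text
the job is handed in; nothing more can be done
None
```

The blue canister's bail is over dead centre and snapped home against its stop (about 1.33 rad in both camera views), the arm is clear of it, the orange bail was not touched, and the job is handed in at about 16 s.

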